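# Hold a coated lure over the curing lamp

## Robot

A 6-joint arm with a two-finger parallel gripper is mounted at the origin on the work surface. World frame = base frame: x ahead of the robot, y to its left, z up, the work surface at z = 0. Lengths are in mm, angles in rad, forces in N, time in s.
With the tool pointing down it reaches from about 350 to 875 mm from the base axis. Payload 4.2 kg.
Tool frame: the origin (TCP) lies midway between the tips of the shut fingers; the grasp point (between the pads) lies 19 mm behind it (arm.tcp_to_grasp is the distance from the TCP to the grasp point, in mm); z points along the fingers, y is the line along which they close (so a half turn about z gives the same grasp; the last joint's range is limited). The gripper opens to 85 mm and grips with 20 to 120 N. Pads are 22 mm wide; open, the fingers measure 114 mm over their backs; the gripper's body (76 mm by 85 mm) begins 54 mm behind the grasp point. The pads swing forward as they close: fully open they stand 13 mm farther back than shut.
Start: joints at [-0.945, 0.385, 0.008, 0, -1.194, -0.259], TCP at [224.158, -583.397, 207.412] pointing down, gripper open.
Joint ranges: [-3.14, 3.14], [-1.21, 2.06], [-1.07, 1.41], [-3.16, 2.05], [-2.99, -0.16], [-3.1, 3.1]. Speed limits (rad/s): [2.79, 2.79, 3.14, 3.14, 3.14, 3.14].

## Interface

Orientations are given as a unit quaternion [x, y, z, w].
In Python, from bench import arm, imaging, job, models gives the robot as it stands.
- The arm moves only by the tool arm_command, never from a script. Its argument "rows" is a list of rows, each an object with "grip": the opening, from 0 (shut) to 1 (fully open); "linear": the shift along the tool's x, y, z in mm, a list of three; "rot": the turn, a rotation vector about the tool's x, y, z in rad, a list of three. In form: [{"grip": grip, "linear": [tx, ty, tz], "rot": [rx, ry, rz]}, ...]. A call has 1 to 10 rows; each row is the pose to reach, as a shift and turn from the pose commanded when the call began, along the tool's axes at that moment; what a row does not reach only later rows make up. A row lasts 1/8 s, in which the tool goes at most 62.5 mm and 10.7 degrees, less where a joint would pass 70% of its speed; a pose out of reach is approached as far as the arm can. A call with a gripper value outside its range is refused whole. The fingers move at their own pace and stop on an object; the grip force is fixed at half the most. Time passes only in rows, so rows that repeat a pose let the fingers close. It gives the time, the measured TCP pose, the force, the opening and the grip force at its end, in the units of the state.
- arm.read_state(): the state, without advancing time (a new reading comes with each control period).
- imaging.get_image(name): name is "scene" or "top" or "wrist"; returns a dict with "frame" (400x640x3 uint8, red, green, blue), "fx", "fy", "cx", "cy" (pixels), "extrinsics" (4x4, takes a point from world to camera coordinates); the wrist camera has in their place "T_tool_cam" (4x4, takes a point from camera to tool coordinates, whose origin is the TCP and whose axes are the flange's). Camera axes: x right, y down, z forward; pixel columns grow to the right and rows downward; lengths in mm; the calibration is good to about 2 mm. A picture is of the moment at which its call begins: read the wrist's pose just before it. There is no depth.
- job.job_done(): hands the job in; it is judged then, once.
Trained networks look in a picture, given as the dict that the camera call returned (one of the last four; its "shot" number tells which), for a name from the list of things; names that differ only in an ending like _2 or _b are one class to them, and where a whole thing is asked for, a point or a joint stands for the part that bears it (a point fixed in the world has none). Each returns a list of dicts, best first, with "score" (0 to 1); they miss things now and then, are a little off and sometimes report something else, mostly with a low value. They report only what shows in the picture. A call takes as long as a camera call. They do not tell look-alikes from the thing itself.
- models.spot_in(picture, query): "rect" ([left, top, right, bottom] in pixels, round what is visible of it).
- models.tip_of(picture, query): "pixel" ([column, row] in pixels: a listed point, or the origin of a listed thing).
The state is a dict: "clock": time; "joints": joint angles; "joint_vel": joint speeds; "joint_efforts": joint torques, N m; "position": TCP position; "ee_rot": TCP orientation; "contact_force": force on the tool from outside, world axes, zero at the start; "wrist_torque": the same for the moment, N m; "gripper_width": finger opening in mm; "grasp_force": force on a finger pad.
Only numpy, scipy, OpenCV 4.12 (cv2) and the standard library are available. Lean on these libraries where they do the work, as an engineer would, in place of code of your own. Each camera call takes 0.05 s, during which the arm holds its last target. There are 200 camera calls.

## Task

A freshly coated crank lure sits in the drying clamp, held down by a sliding bolt over its diving lip: flip the clamp's cam lever fully over, away from the lure, to draw the bolt back, and only then take the lure out. Carry it across above the tumbler and everything else that stands between, higher than the tumbler's rim, to the curing lamp on the other side of the table. Finish still holding it, level and still, about 15 mm above the lamp's oblong glass window, centred over it and lying along it; neither the lure nor the gripper may touch the lamp at any time, and everything else on the table stays where it is.

Things in the scene. Friction and masses are not known exactly. Their poses are not given: they have to be found in the camera images.
- clamp: Dark steel drying clamp fixed to the table, 190 x 70 mm base plate 12 mm thick. Origin: centre of its underside; x along its length, from the lure towards the lever; z up. The lure sits at x = -50 mm on two forked saddles 38 mm apart (each 6 mm long in x; prongs 32 mm apart over their outer faces, reaching 9 mm above the lure's belly), with its nose and diving lip towards +x. The bolt guide (two cheeks, 39 mm across, 58 mm high) stands at x = +12 to +75 mm.
- cam_lever (a joint): Cam lever of the clamp, in rad: 0 = locked (leaning 0.55 rad from upright, towards the lure), 1.1 = its stop, fully over (leaning 0.55 rad the other way, away from the lure). It pivots about a level axis along the clamp's y through clamp x = 42, z = 30 mm and stays where it is left; about 1 to 2 N at the bar moves it. It drives the bolt, 18 mm per rad; at 1.1 the bolt is 20 mm back and stands 9 mm clear of the lip.
- lever_bar (a point): Centre of the lever's cross bar: black, 12 mm thick, 44 mm long along the clamp's y, 68 mm from the pivot. Its height is 88 mm when the lever is at either end, 98 mm half-way. Locked it stands over clamp x = 6 mm, flipped over x = 78 mm.
- lure_center (a point): Centre of the lure in the clamp, half-way up: flat-sided white crank body 64 mm long (x, nose +x), 19 mm wide (y), 27 mm high, about 30 g, with a thin diving lip 20 mm wide that reaches to 48 mm ahead of the centre, 4 to 7 mm below it. At the start its belly is 30 mm and its top 57 mm above the table. Grip it across its 19 mm width at the middle, from above, fingers between the saddles.
- lure_belly (a point): Middle of the lure's flat belly, 13.5 mm straight below lure_center; same axes.
- lamp: Curing lamp fixed to the table: flat grey box 130 x 90 mm, 38 mm high, aluminium top with a glass window. Origin: centre of its underside; x along its length.
- lamp_window (a point): Centre of the lamp's upward-facing glass window, 84 mm (x) by 30 mm (y), flush with the lamp's top, 38 mm above the table. z up.
- tumbler: Stainless tumbler standing in the middle of the table between clamp and lamp, 68 mm across, 110 mm high, the tallest thing between them. Origin: centre of its underside.
- tackle_case: Yellow flip-top tackle case, shut, 77 x 107 mm, 33 mm high, in the middle beyond the tumbler. Origin: centre of its underside.
- plate: White plate, 196 mm across, 20 mm high, beyond the case. Origin: centre of its underside.
- plate_lure_a: Shorter grey crank lure on the plate, 56 mm long, 24 mm high. Not the one to take. Origin: middle of its belly.
- plate_lure_b: Longer white crank lure on the plate, 70 mm long, 22 mm high. Not the one to take. Origin: middle of its belly.
- fish_gripper: Steel fish gripper lying at the left rear, 235 mm long, 25 mm high. Origin: on its underside, half-way along.
- sun_lotion: White lotion bottle, 52 mm across, 120 mm high, at the right rear. Origin: centre of its underside.
- line_spool: Grey line spool, 60 mm across, 22 mm high, in the middle nearest the robot. Origin: centre of its underside.
Mind the look-alikes: they are no part of the job. What is shaped like the part that bears lure_center but red or yellow is not meant.

How it is judged (in metres and radians):
On the way, in this order (a step that is already met when the one before it is completed fails the run):
1. the cam lever is flipped fully over while the lure still sits in the clamp (value of joint cam_lever above 0.95 rad and distance of lure_center from where it was at the start of the episode below 0.01 m), for 0.2 s.
2. the lure is lifted out, its belly above the height of the tumbler's rim, in the fingers (height (world z) of lure_belly above 0.11 m and contact force between the fingers and lure above 0.3 N), for 0.2 s.
At the end, for the whole second after the job is handed in: Lever still over (above 0.9 rad); lure held still by the fingers, centre within 12 mm of the window's centre from above, belly 5 to 30 mm above the glass, along the window within 0.2 rad (nose either way), level within 0.2 rad; lure and gripper not touching the lamp (value of joint cam_lever above 0.9 rad and horizontal distance between lure_center and lamp_window below 0.012 m and z of lure_belly in the frame of lamp_window between 0.005 and 0.03 m and angle between the x axis of lure_center and the x axis of lamp_window, either way round below 0.2 rad and angle between lure_center's own z axis and vertical below 0.2 rad and linear speed of lure below 0.02 m/s and contact force between the fingers and lure above 0.3 N and contact force between each of lure, the arm, the fingers and lamp below 0.05 N); the arm keeps its last pose, push and grip.
It fails at once if the lure touches the lamp (contact force between lure and lamp above 0.2 N).
It fails at once if the arm or gripper touches the lamp (contact force between any of the arm, the fingers and lamp above 0.5 N).
It fails at once if the lure crosses the middle of the table lower than the tumbler's rim (world y of lure_center between -0.06 and 0.06 m and height (world z) of lure_belly below 0.11 m).
It fails at once if anything else on the table is disturbed (moved 20 mm or tipped) (distance of any of tumbler, tackle_case, plate, plate_lure_a, plate_lure_b, fish_gripper, sun_lotion, line_spool from where it was at the start of the episode above 0.02 m or angle between any of tumbler, tackle_case, plate, plate_lure_a, plate_lure_b, fish_gripper, sun_lotion, line_spool's own z axis and vertical above 0.3 rad).
It also fails if it takes over 58 s, if anything falls off the work surface, if the arm or the gripper's body presses on something with over 40 N, if the wrist force passes 120 N, or if a joint passes its speed limit or range.

## Working session

There is one attempt and no reset: what is moved stays moved. The work goes in short steps, Python scripts to look and compute and a tool call to move; the robot and the scene stay as the last step left them, time stands still between calls to the robot, and variables do not carry over. Pictures are saved under pics/ and viewed, at most 10 in all, crops included, and the job is handed in when it is done.

Besides the shell and the picture viewer there is one more tool, called after "Call:" in YAML: its name, and indented under it one key for each argument. arm_command: Moves the arm, as the interface text tells. Its arguments: {"type":"object","properties":{"rows":{"type":"array"}},"required":["rows"]}

```bash
mkdir -p pics
cat > h.py <<'E'
import numpy as np, cv2
from scipy.spatial.transform import Rotation as R
from bench import arm, imaging, job, models
def ray(p,px,st=None):
    if "extrinsics" in p: M=np.linalg.inv(np.array(p["extrinsics"]))
    else:
        T=np.eye(4);T[:3,:3]=R.from_quat(st["ee_rot"]).as_matrix();T[:3,3]=st["position"];M=T@np.array(p["T_tool_cam"])
    d=M[:3,:3]@np.array([(px[0]-p["cx"])/p["fx"],(px[1]-p["cy"])/p["fy"],1]);return M[:3,3],d
def at(p,px,z,st=None):
    o,d=ray(p,px,st);return (o+d*(z-o[2])/d[2]).round(1)
def save(p,n): cv2.imwrite("pics/"+n,cv2.cvtColor(np.ascontiguousarray(p["frame"]),cv2.COLOR_RGB2BGR))
E
python3 - <<'E'
from h import *
s=arm.read_state();print(s["position"],s["ee_rot"],s["clock"],s["gripper_width"],arm.tcp_to_grasp)
for n in("top","scene"):
    p=imaging.get_image(n);save(p,n+"0.png")
    print(n,np.linalg.inv(np.array(p["extrinsics"]))[:3,3].round())
    for q,z in(("lure_center",43.5),("lever_bar",88),("clamp",0),("lamp_window",38),("lamp",0),("tumbler",0)):
        print(q,[(np.round(r["pixel"]),round(r["score"],2),at(p,r["pixel"],z)) for r in models.tip_of(p,q)[:3]])
E
```

```text
[ 223.93567217 -582.81105264  206.3117658 ] [-1.82282673e-01  9.83245545e-01  1.08005423e-03 -2.44037498e-04] 0.0 85.42924904739652 18.700000000000003
top [ 402.  -55. 1219.]
lure_center [(array([475., 189.]), 0.67, array([ 604.2, -406.1,   43.5])), (array([428., 233.]), 0.66, array([ 501.5, -289.9,   43.5])), (array([407., 295.]), 0.57, array([ 363.1, -236.2,   43.5]))]
lever_bar [(array([429., 207.]), 0.66, array([ 556.4, -286.6,   88. ])), (array([181., 234.]), 0.52, array([508.3, 269.2,  88. ])), (array([309., 187.]), 0.26, array([608.3, -17.9,  88. ]))]
clamp [(array([429., 236.]), 0.66, array([ 499.3, -302.1,    0. ]))]
lamp_window [(array([181., 232.]), 0.88, array([516.3, 283.8,  38. ])), (array([185., 235.]), 0.56, array([510.2, 274.1,  38. ]))]
lamp [(array([186., 230.]), 0.9, array([524.8, 282.5,   0. ])), (array([464., 150.]), 0.56, array([ 709.3, -398.5,    0. ]))]
tumbler [(array([306., 239.]), 0.61, array([496.7,  -7.6,   0. ]))]
scene [1184. -115. 1072.]
lure_center [(array([206., 215.]), 0.47, array([ 623.1, -399.7,   43.5])), (array([243., 174.]), 0.44, array([ 483.7, -293.6,   43.5]))]
lever_bar [(array([245., 181.]), 0.7, array([ 540.1, -279.9,   88. ]))]
clamp [(array([252., 197.]), 0.58, array([ 544.8, -270.5,    0. ]))]
lamp_window [(array([425., 169.]), 0.88, array([511.4, 289.8,  38. ]))]
lamp [(array([424., 175.]), 0.77, array([509.1, 295.2,   0. ]))]
tumbler [(array([333., 175.]), 0.86, array([482.7,  -5.9,   0. ])), (array([244., 173.]), 0.69, array([ 452. , -296.9,    0. ])), (array([352., 265.]), 0.55, array([797.8,  18.3,   0. ]))]
```

View pics/top0.png

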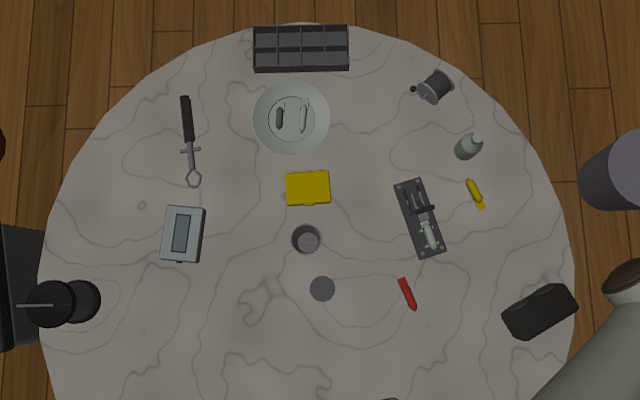

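View pics/scene0.png

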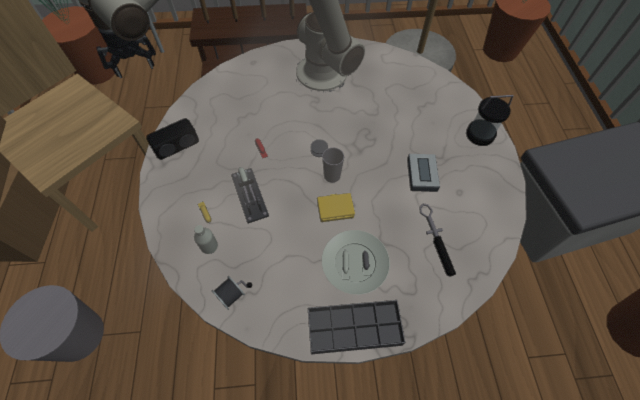

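The top view shows the clamp running from about (434,255) at the lure end to (406,181), with the lure at (429,233) and the lever bar near (425,208). The lamp window is at (181,233), and the red and yellow look-alikes lie beside the clamp. Next I'll work out the clamp axis and a viewing pose.

```bash
cat >> h.py <<'E'
def goto(x,y,z,yaw_y,st):
    "shift & turn in tool frame to reach TCP xyz, pointing down, tool y at world angle yaw_y (mod pi)"
    Rm=R.from_quat(st["ee_rot"]); c=Rm.as_matrix()
    out=[]
    for k in(0,np.pi):
        a=yaw_y+k; Y=np.array([np.cos(a),np.sin(a),0]);Z=np.array([0,0,-1.]);X=np.cross(Y,Z)
        out.append((Rm.inv()*R.from_matrix(np.c_[X,Y,Z])).as_rotvec())
    r=min(out,key=np.linalg.norm)
    return (c.T@(np.array([x,y,z])-np.array(st["position"]))).round(1), r.round(3)
E
python3 - <<'E'
from h import *
s=arm.read_state()
p=imaging.get_image("top")
a=at(p,(434.5,255.5),12);b=at(p,(405.5,181),12);print(a,b,(a+b)/2,np.linalg.norm(a-b),yaw:=np.arctan2(*(b-a)[1::-1]))
l=at(p,(429,233),55);print("lure",l)
a2=at(p,(178,251),38);b2=at(p,(182,215),38)
print("lamp", at(p,(181,233),38))
W=imaging.get_image("wrist");print(np.array(W["T_tool_cam"]).round(2),W["fx"])
print(goto(520,-297,300,yaw+np.pi/2,s), s["joints"])
E
```

```text
[ 451.8 -309.3   12. ] [ 631.8 -249.6   12. ] [ 541.8  -279.45   12.  ] 189.64200484069974 0.32024980514814244
lure [ 501.3 -290.6   55. ]
lamp [514.2 284.   38. ]
[[ 0.0000e+00 -9.5000e-01 -3.1000e-01  7.8610e+01]
 [ 1.0000e+00  0.0000e+00 -0.0000e+00  2.0000e-02]
 [ 0.0000e+00 -3.1000e-01  9.5000e-01 -1.6685e+02]
 [ 0.0000e+00  0.0000e+00  0.0000e+00  1.0000e+00]] 301.57921187472164
(array([-378.9,  161.3,  -92.6]), array([-0.   ,  0.   ,  0.047])) [-9.45412077e-01  3.84685584e-01  7.92167065e-03 -1.96444095e-05
 -1.19401894e+00 -2.58593652e-01]
```

Call:
arm_command:
  rows:
    - {"grip": 1,"linear": [-50,21,-92],"rot": [0,0,0]}
    - {"grip": 1,"linear": [-95,40,-92],"rot": [0,0,0.02]}
    - {"grip": 1,"linear": [-145,62,-92],"rot": [0,0,0.047]}
    - {"grip": 1,"linear": [-195,83,-92],"rot": [0,0,0.047]}
    - {"grip": 1,"linear": [-245,104,-92],"rot": [0,0,0.047]}
    - {"grip": 1,"linear": [-295,125,-92],"rot": [0,0,0.047]}
    - {"grip": 1,"linear": [-340,145,-92],"rot": [0,0,0.047]}
    - {"grip": 1,"linear": [-379,161,-92],"rot": [0,0,0.047]}
    - {"grip": 1,"linear": [-379,161,-92],"rot": [0,0,0.047]}

```text
clock: 1.92
position: [521.9, -295.2, 298.8]
ee_rot: [-0.161, 0.987, 0.0, -0.0]
contact_force: [0.4, -0.3, 0.6]
gripper_width: 85.9
grasp_force: 0.0
```

Run:
```python
from h import *
s=arm.read_state();p=imaging.get_image("wrist");save(p,"w1.png")
print(s["position"],s["joint_vel"].round(2) if hasattr(s["joint_vel"],"round") else s["joint_vel"])
for q,z in(("lure_center",43.5),("lever_bar",88),("clamp",0),("lure_belly",30)):
    print(q,[(np.round(r["pixel"]),round(r["score"],2),at(p,r["pixel"],z,s)) for r in models.tip_of(p,q)[:3]])
```

```text
[ 521.90907546 -295.17242699  298.83880144] [-0.05 -0.02 -0.02  0.01 -0.01  0.01]
lure_center [(array([395.,  61.]), 0.97, array([ 365.9, -245.6,   43.5])), (array([230., 186.]), 0.93, array([ 593.2, -406.8,   43.5])), (array([328., 144.]), 0.67, array([ 492.1, -292.5,   43.5]))]
lever_bar [(array([326., 198.]), 0.57, array([ 553.2, -274.8,   88. ]))]
clamp [(array([323., 170.]), 0.73, array([ 536.7, -283.8,    0. ])), (array([325., 195.]), 0.5, array([ 574.5, -267. ,    0. ]))]
lure_belly [(array([234., 184.]), 0.85, array([ 593. , -405.3,   30. ])), (array([326., 149.]), 0.79, array([ 499.9, -291.4,   30. ])), (array([392.,  57.]), 0.73, array([ 359.6, -248.5,   30. ]))]
```

View pics/w1.png

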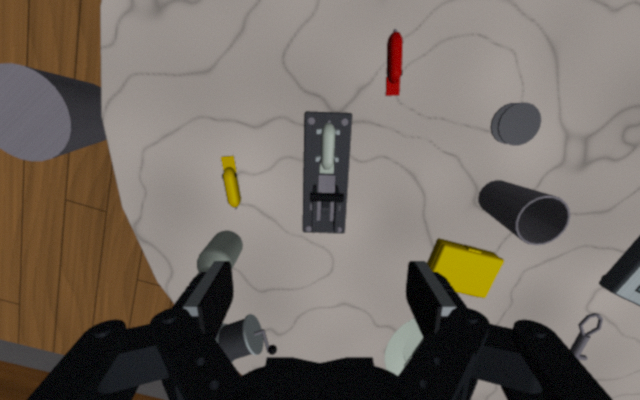

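The wrist view shows the clamp with corners near (304,112), (352,113), (346,233) and (303,232). The lure is at (328,146) and the lever bar at (326,194).

Run:
```python
from h import *
s=arm.read_state();p=imaging.get_image("wrist")
a=at(p,(328,112.5),12,s);b=at(p,(324.5,232.5),12,s)
c=(a+b)/2;d=(b-a);yaw=np.arctan2(d[1],d[0]);u=np.array([np.cos(yaw),np.sin(yaw)])
print(a,b,c,np.linalg.norm(d),yaw)
print("lure pred",c[:2]-50*u,"bar pred",c[:2]+6*u)
print("lure meas top",at(p,(328.5,147),52,s),"bar",at(p,(326,194),88,s))
print("now yaw y:",R.from_quat(s["ee_rot"]).as_matrix().round(3).tolist())
g=p["frame"].astype(int)
cv2.imwrite("pics/w1c.png",cv2.resize(p["frame"][95:245,280:370,::-1],None,fx=4,fy=4,interpolation=cv2.INTER_CUBIC))
```

```text
[ 450.1 -307.6   12. ] [ 629.7 -252.5   12. ] [ 539.9  -280.05   12.  ] 187.86210368246176 0.2976770782959516
lure pred [ 492.09898093 -294.71501197] bar pred [ 545.63612229 -278.29019856]
lure meas top [ 491.9 -293.8   52. ] bar [ 546.4 -279.8   88. ]
now yaw y: [[-0.95, -0.313, 0.0], [-0.313, 0.95, -0.0], [-0.0, -0.0, -1.0]]
```

View pics/w1c.png

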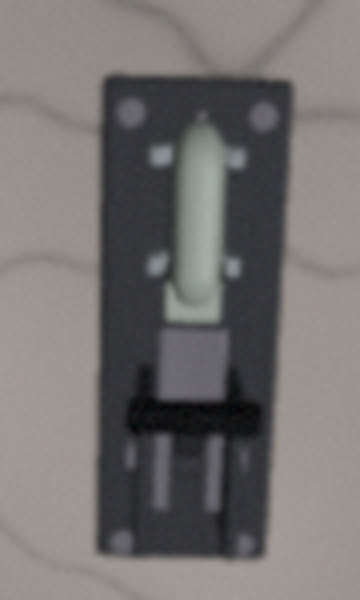

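Measurements agree: the clamp centre is about (540,-280) with yaw about 0.30. I'll come down with shut fingers on the lure side of the bar.

Call:
arm_command:
  rows:
    - {"grip": 0,"linear": [6,9,50],"rot": [0,0,0.018]}
    - {"grip": 0,"linear": [6,9,105],"rot": [0,0,0.018]}
    - {"grip": 0,"linear": [6,9,150],"rot": [0,0,0.018]}
    - {"grip": 0,"linear": [6,9,175],"rot": [0,0,0.018]}
    - {"grip": 0,"linear": [6,9,180],"rot": [0,0,0.018]}
    - {"grip": 0,"linear": [6,9,180],"rot": [0,0,0.018]}
    - {"grip": 0,"linear": [6,9,200],"rot": [0,0,0.018]}
    - {"grip": 0,"linear": [6,9,218],"rot": [0,0,0.018]}
    - {"grip": 0,"linear": [6,9,218],"rot": [0,0,0.018]}

```text
clock: 3.35
position: [511.7, -290.7, 81.9]
ee_rot: [-0.15, 0.989, -0.0, 0.0]
contact_force: [0.8, 0.5, 0.5]
gripper_width: 0.4
grasp_force: 0.0
```

Call:
arm_command:
  rows:
    - {"grip": 0,"linear": [-10,0,0],"rot": [0,0,0]}
    - {"grip": 0,"linear": [-22,0,-2],"rot": [0,0,0]}
    - {"grip": 0,"linear": [-34,0,-4],"rot": [0,0,0]}
    - {"grip": 0,"linear": [-46,0,-5],"rot": [0,0,0]}
    - {"grip": 0,"linear": [-58,0,-5],"rot": [0,0,0]}
    - {"grip": 0,"linear": [-70,0,-5],"rot": [0,0,0]}
    - {"grip": 0,"linear": [-80,0,-3],"rot": [0,0,0]}
    - {"grip": 0,"linear": [-87,0,-1],"rot": [0,0,0]}
    - {"grip": 0,"linear": [-92,0,0],"rot": [0,0,0]}
    - {"grip": 0,"linear": [-92,0,0],"rot": [0,0,0]}

```text
clock: 4.6
position: [599.6, -263.1, 81.1]
ee_rot: [-0.15, 0.989, 0.0, -0.0]
contact_force: [0.6, 0.7, -0.5]
gripper_width: -0.2
grasp_force: 0.0
```

Call:
arm_command:
  rows:
    - {"grip": 0,"linear": [-2,0,0],"rot": [0,0,0]}
    - {"grip": 0,"linear": [-4,0,0],"rot": [0,0,0]}
    - {"grip": 0,"linear": [-5,0,0],"rot": [0,0,0]}
    - {"grip": 0,"linear": [-5,0,0],"rot": [0,0,0]}

```text
clock: 5.1
position: [604.3, -261.7, 81.5]
ee_rot: [-0.15, 0.989, -0.0, 0.0]
contact_force: [-0.4, 0.0, -0.2]
gripper_width: 0.2
grasp_force: 0.0
```

Run:
```python
from h import *
s=arm.read_state();p=imaging.get_image("wrist")
print(s["position"],s["contact_force"])
cv2.imwrite("pics/w2.png",p["frame"][:,120:520,::-1])
```

```text
[ 604.32914301 -261.70911341   81.47753208] [-0.38993247  0.00068241 -0.17646462]
```

View pics/w2.png

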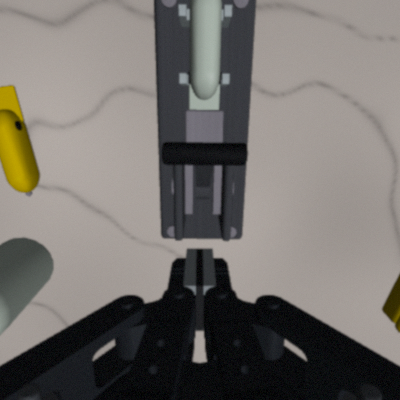

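Run:
```python
from h import *
s=arm.read_state();p=imaging.get_image("wrist")
c=np.array([540,-280.3]);u=np.array([.955,.296]);v=np.array([-.296,.955])
f=lambda w:((w[:2]-c)@u).round(1),
def F(w):d=w[:2]-c;return (d@u).round(1),(d@v).round(1)
print("tcp",F(s["position"]))
for n,px in(("bar",(325,153)),("clamp far end",(322,240)),("lipend",(325,110))):
    print(n,[(z,F(at(p,px,z,s))) for z in(12,40,88,98)])
# project TCP
T=np.linalg.inv(np.array(p["T_tool_cam"]))
for t in([0,0,0],[0,0,-19],[-11,0,0],[11,0,0]):
    q=T@np.array(t+[1]);print(t,p["fx"]*q[0]/q[2]+p["cx"],p["fy"]*q[1]/q[2]+p["cy"])
for n in("top","scene"):
    q=imaging.get_image(n);print(n,[(np.round(r["pixel"]),round(r["score"],2),F(at(q,r["pixel"],88))) for r in models.tip_of(q,"lever_bar")[:2]])
```

```text
tcp (np.float64(66.9), np.float64(-1.3))
bar [(12, (np.float64(23.5), np.float64(3.3))), (40, (np.float64(19.4), np.float64(2.7))), (88, (np.float64(12.2), np.float64(1.8))), (98, (np.float64(10.8), np.float64(1.6)))]
clamp far end [(12, (np.float64(97.9), np.float64(1.3))), (40, (np.float64(85.0), np.float64(1.0))), (88, (np.float64(62.6), np.float64(0.5))), (98, (np.float64(58.0), np.float64(0.3)))]
lipend [(12, (np.float64(-8.5), np.float64(3.0))), (40, (np.float64(-8.8), np.float64(2.5))), (88, (np.float64(-9.6), np.float64(1.6))), (98, (np.float64(-9.7), np.float64(1.4)))]
[0, 0, 0] 319.0346617360688 241.75847925652704
[0, 0, -19] 319.0058612169817 256.6768188530789
[-11, 0, 0] 319.02534662077267 257.97683157817454
[11, 0, 0] 319.0443321074066 224.92159807461374
top [(array([426., 210.]), 0.54, (np.float64(10.9), np.float64(-2.4))), (array([182., 234.]), 0.52, (np.float64(131.3), np.float64(531.7)))]
scene [(array([428., 174.]), 0.16, (np.float64(184.2), np.float64(523.6)))]
```

The w2 picture shows the bar still over the bolt, at row 153, with the bolt still covering the lip. So the fingers passed above the bar, and the tips seem to sit higher than expected. I'll go back and push with the tip lower, at z of about 66, still clear of the lure top (57) and the guide (58).

Call:
arm_command:
  rows:
    - {"grip": 0,"linear": [0,0,-45],"rot": [0,0,0]}
    - {"grip": 0,"linear": [40,-1,-60],"rot": [0,0,0]}
    - {"grip": 0,"linear": [80,-1,-60],"rot": [0,0,0]}
    - {"grip": 0,"linear": [97,-1,-50],"rot": [0,0,0]}
    - {"grip": 0,"linear": [97,-1,-20],"rot": [0,0,0]}
    - {"grip": 0,"linear": [97,-1,5],"rot": [0,0,0]}
    - {"grip": 0,"linear": [97,-1,16],"rot": [0,0,0]}
    - {"grip": 0,"linear": [97,-1,16],"rot": [0,0,0]}

```text
clock: 6.4
position: [511.8, -291.5, 65.0]
ee_rot: [-0.15, 0.989, 0.0, -0.001]
contact_force: [0.2, -0.6, 0.1]
gripper_width: -0.1
grasp_force: 0.0
```

Run:
```python
from h import *
s=arm.read_state();q=imaging.get_image("scene")
p=imaging.get_image("wrist")
print(s["position"],s["contact_force"])
a=cv2.resize(q["frame"][120:240,190:310,::-1],None,fx=4,fy=4,interpolation=cv2.INTER_CUBIC)[:400]
cv2.imwrite("pics/w3.png",np.hstack([a[:400],np.ascontiguousarray(p["frame"][:,180:460,::-1])]))
```

```text
[ 511.77544635 -291.45848039   64.99557102] [ 0.21509268 -0.61341715  0.14458032]
```

View pics/w3.png

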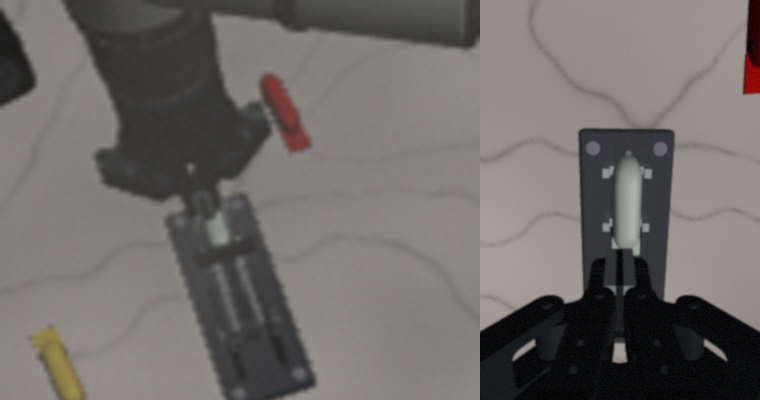

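In the scene view on the left, the fingertip is over the lure's nose with the bar just ahead of it. Now I'll push at this lower height.

Call:
arm_command:
  rows:
    - {"grip": 0,"linear": [-10,0,0],"rot": [0,0,0]}
    - {"grip": 0,"linear": [-20,0,0],"rot": [0,0,0]}
    - {"grip": 0,"linear": [-30,0,0],"rot": [0,0,0]}
    - {"grip": 0,"linear": [-40,0,0],"rot": [0,0,0]}
    - {"grip": 0,"linear": [-50,0,0],"rot": [0,0,0]}
    - {"grip": 0,"linear": [-58,0,0],"rot": [0,0,0]}

```text
clock: 7.25
position: [568.0, -273.9, 65.1]
ee_rot: [-0.15, 0.989, 0.0, -0.0]
contact_force: [-0.2, 0.1, 0.9]
gripper_width: 0.1
grasp_force: 0.6
```

Run:
```python
from h import *
s=arm.read_state();q=imaging.get_image("scene")
p=imaging.get_image("wrist")
print(s["position"],s["contact_force"])
a=cv2.resize(q["frame"][140:240,200:320,::-1],None,fx=4,fy=4,interpolation=cv2.INTER_CUBIC)[:400]
cv2.imwrite("pics/w4.png",np.hstack([a[:400],np.ascontiguousarray(p["frame"][:,180:460,::-1])]))
```

```text
[ 568.02971639 -273.90523949   65.12075809] [-0.23360697  0.08196278  0.87937791]
```

View pics/w4.png

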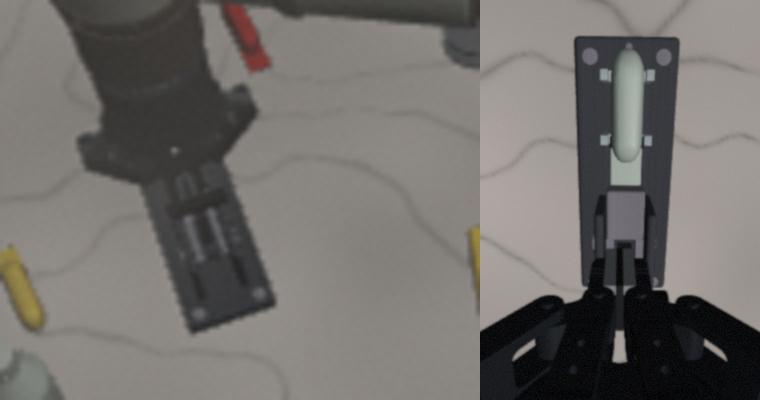

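The bolt has drawn back (front edge at row 192), and the bar is now ahead of the fingers. I'll continue the push.

Call:
arm_command:
  rows:
    - {"grip": 0,"linear": [-8,0,0],"rot": [0,0,0]}
    - {"grip": 0,"linear": [-16,0,0],"rot": [0,0,0]}
    - {"grip": 0,"linear": [-23,0,0],"rot": [0,0,0]}
    - {"grip": 0,"linear": [-28,0,0],"rot": [0,0,0]}
    - {"grip": 0,"linear": [-32,0,0],"rot": [0,0,0]}
    - {"grip": 0,"linear": [-34,0,0],"rot": [0,0,0]}
    - {"grip": 0,"linear": [-34,0,0],"rot": [0,0,0]}

```text
clock: 8.22
position: [600.5, -264.1, 65.8]
ee_rot: [-0.15, 0.989, -0.0, 0.001]
contact_force: [-0.7, 1.3, 0.5]
gripper_width: -0.1
grasp_force: 0.0
```

Call:
arm_command:
  rows:
    - {"grip": 0,"linear": [-2,0,0],"rot": [0,0,0]}
    - {"grip": 0,"linear": [-4,0,0],"rot": [0,0,0]}
    - {"grip": 0,"linear": [-6,0,0],"rot": [0,0,0]}
    - {"grip": 0,"linear": [-6,0,0],"rot": [0,0,0]}

```text
clock: 8.72
position: [602.0, -263.4, 65.4]
ee_rot: [-0.15, 0.989, 0.0, -0.004]
contact_force: [-8.6, -3.6, 5.3]
gripper_width: 0.3
grasp_force: 4.5
```

The wrist force rose to about 10 N, so the lever is at its stop. I'll back off, rise, open and look.

Call:
arm_command:
  rows:
    - {"grip": 0,"linear": [14,0,0],"rot": [0,0,0]}
    - {"grip": 0,"linear": [16,0,-40],"rot": [0,0,0]}
    - {"grip": 0.8,"linear": [40,0,-95],"rot": [0,0,0]}
    - {"grip": 0.8,"linear": [80,0,-105],"rot": [0,0,0]}
    - {"grip": 0.8,"linear": [95,0,-105],"rot": [0,0,0]}
    - {"grip": 0.8,"linear": [95,0,-105],"rot": [0,0,0]}
    - {"grip": 0.8,"linear": [95,0,-105],"rot": [0,0,0]}

```text
clock: 9.6
position: [515.5, -290.4, 169.5]
ee_rot: [-0.151, 0.989, 0.0, -0.0]
contact_force: [0.4, -0.2, -0.3]
gripper_width: 68.7
grasp_force: 0.0
```

Run:
```python
from h import *
s=arm.read_state();p=imaging.get_image("wrist");save(p,"w5.png")
print(s["position"],s["gripper_width"])
for q,z in(("lure_center",43.5),("lever_bar",88),("lure_belly",30)):
    print(q,[(np.round(r["pixel"]),round(r["score"],2),at(p,r["pixel"],z,s)) for r in models.tip_of(p,q)[:3]])
```

```text
[ 515.45669267 -290.36861297  169.48156758] 68.67574052182088
lure_center [(array([196., 220.]), 0.95, array([ 586. , -401.9,   43.5])), (array([416.,  43.]), 0.65, array([ 365.6, -248.6,   43.5])), (array([324., 165.]), 0.58, array([ 491.8, -293. ,   43.5]))]
lever_bar [(array([323., 305.]), 0.71, array([ 615.7, -255.4,   88. ]))]
lure_belly [(array([200., 217.]), 0.93, array([ 588.2, -402.3,   30. ])), (array([412.,  43.]), 0.89, array([ 363.5, -249.2,   30. ])), (array([320., 168.]), 0.56, array([ 498.8, -294.3,   30. ]))]
```

View pics/w5.png

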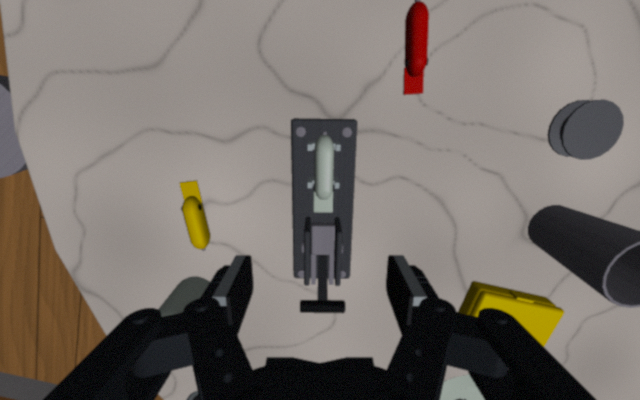

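The lever is fully over: the bar is at (323,306), the lip is clear and the lure is at (324,166). The saddle prongs are at (311,147), (338,147), (310,184) and (338,184).

Run:
```python
from h import *
s=arm.read_state();p=imaging.get_image("wrist")
f=p["frame"].astype(int);roi=f[115:225,295:355]
m=(roi.min(2)>120);n,l,st,c=cv2.connectedComponentsWithStats(m.astype(np.uint8))
print([(c[i].round(1)+[295,115],st[i][:5].tolist()) for i in range(1,n) if st[i][4]>8])
P=[at(p,x,39,s) for x in((311,147),(338,147),(310,184),(338,184))];print(np.array(P),np.mean(P,0))
d=(P[2]+P[3]-P[0]-P[1]);print(np.arctan2(d[1],d[0]))
for a in((492,-294.5,46),):print(goto(*a,.30+np.pi/2,s))
```

```text
[(array([309.7, 116. ]), [0, 0, 31, 3, 91]), (array([350., 116.]), [51, 0, 9, 3, 27]), (array([325. , 177.6]), [19, 25, 26, 72, 1052]), (array([310.4, 146.7]), [13, 29, 6, 6, 28]), (array([309.6, 184.7]), [13, 68, 5, 5, 19]), (array([336.3, 185.2]), [40, 68, 4, 5, 16]), (array([353.7, 210.4]), [58, 76, 2, 34, 47])]
[[ 479.5 -309.8   39. ]
 [ 471.6 -284.6   39. ]
 [ 515.4 -299.9   39. ]
 [ 506.9 -272.8   39. ]] [ 493.35  -291.775   39.   ]
0.2958320078418462
(array([ 23.5,   2.9, 123.6]), array([ 0.001, -0.001,  0.002]))
```

Call:
arm_command:
  rows:
    - {"grip": 0.6,"linear": [12,4,20],"rot": [0,0,0]}
    - {"grip": 0.6,"linear": [23,4,50],"rot": [0,0,0]}
    - {"grip": 0.6,"linear": [23,4,80],"rot": [0,0,0]}
    - {"grip": 0.6,"linear": [23,4,105],"rot": [0,0,0]}
    - {"grip": 0.6,"linear": [23,4,125],"rot": [0,0,0]}
    - {"grip": 0.6,"linear": [23,4,138],"rot": [0,0,0]}
    - {"grip": 0.6,"linear": [23,4,143],"rot": [0,0,0]}
    - {"grip": 0.6,"linear": [23,4,143],"rot": [0,0,0]}

```text
clock: 10.85
position: [492.0, -293.7, 27.5]
ee_rot: [-0.15, 0.989, -0.0, 0.0]
contact_force: [0.1, -0.6, 0.9]
gripper_width: 51.5
grasp_force: 0.0
```

Run:
```python
from h import *
s=arm.read_state();p=imaging.get_image("wrist")
c=np.array([540,-280.3]);u=np.array([.955,.296]);v=np.array([-.296,.955])
d=np.array(s["position"][:2])-c;print(s["position"],s["contact_force"],d@u,d@v)
cv2.imwrite("pics/w6.png",cv2.resize(p["frame"][80:330,200:440,::-1],None,fx=2.4,fy=2.4,interpolation=cv2.INTER_CUBIC))
```

```text
[ 491.96775753 -293.65739485   27.5049447 ] [ 0.06819112 -0.5569885   0.91528674] -49.82458043635963 1.4612316939571202
```

View pics/w6.png

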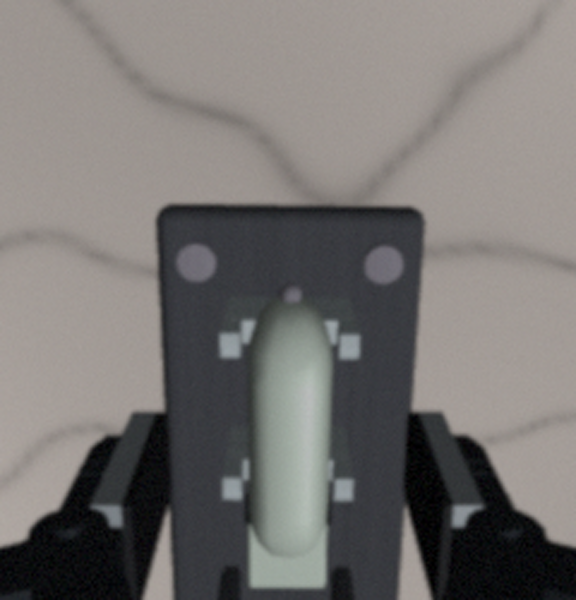

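The fingers straddle the lure between the saddles, with prongs at rows 345 and 489 of the crop. From the pad spacing the tips look about 25 mm higher than nominal. I'll go down to TCP z of about 13, which clears the plate even if the nominal figure is right, and then close.

Call:
arm_command:
  rows:
    - {"grip": 0.55,"linear": [0,-1,8],"rot": [0,0,0]}
    - {"grip": 0.5,"linear": [0,-1,14],"rot": [0,0,0]}
    - {"grip": 0.5,"linear": [0,-1,14],"rot": [0,0,0]}
    - {"grip": 0.15,"linear": [0,-1,14],"rot": [0,0,0]}
    - {"grip": 0,"linear": [0,-1,14],"rot": [0,0,0]}
    - {"grip": 0,"linear": [0,-1,14],"rot": [0,0,0]}
    - {"grip": 0,"linear": [0,-1,14],"rot": [0,0,0]}
    - {"grip": 0,"linear": [0,-1,14],"rot": [0,0,0]}

```text
clock: 11.9
position: [492.3, -294.6, 13.7]
ee_rot: [-0.15, 0.989, -0.0, 0.0]
contact_force: [-0.4, 0.5, 3.5]
gripper_width: 18.3
grasp_force: 60.3
```

Run:
```python
from h import *
s=arm.read_state();p=imaging.get_image("wrist")
print(s["position"],s["contact_force"],s["gripper_width"],s["grasp_force"])
cv2.imwrite("pics/w7.png",cv2.resize(p["frame"][80:330,200:440,::-1],None,fx=2.4,fy=2.4,interpolation=cv2.INTER_CUBIC))
```

```text
[ 492.30341049 -294.64264759   13.72979039] [-0.40049534  0.54975768  3.47172841] 18.268311764075044 60.27685046195984
```

View pics/w7.png

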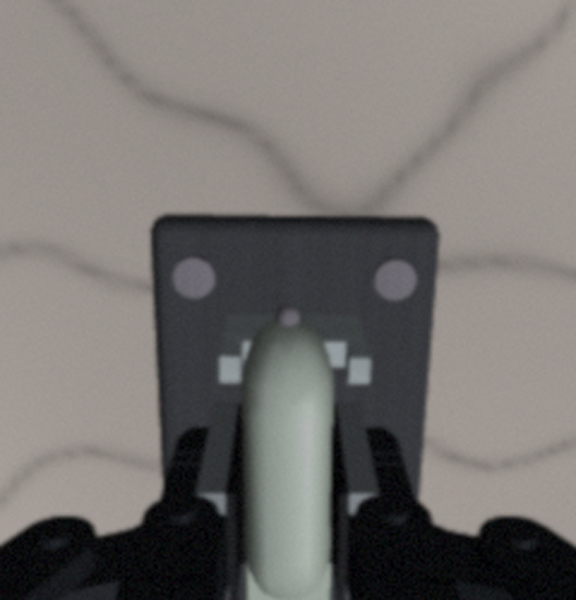

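The lure is gripped at 18.3 mm width with 60 N. Lifting straight up.

Call:
arm_command:
  rows:
    - {"grip": 0,"linear": [0,0,-5],"rot": [0,0,0]}
    - {"grip": 0,"linear": [0,0,-18],"rot": [0,0,0]}
    - {"grip": 0,"linear": [0,0,-40],"rot": [0,0,0]}
    - {"grip": 0,"linear": [0,0,-70],"rot": [0,0,0]}
    - {"grip": 0,"linear": [0,0,-100],"rot": [0,0,0]}
    - {"grip": 0,"linear": [0,0,-130],"rot": [0,0,0]}
    - {"grip": 0,"linear": [0,0,-150],"rot": [0,0,0]}
    - {"grip": 0,"linear": [0,0,-155],"rot": [0,0,0]}
    - {"grip": 0,"linear": [0,0,-155],"rot": [0,0,0]}

```text
clock: 13.08
position: [491.7, -294.4, 168.4]
ee_rot: [-0.15, 0.989, 0.0, 0.0]
contact_force: [-0.4, 0.2, -0.6]
gripper_width: 18.0
grasp_force: 60.1
```

Run:
```python
from h import *
s=arm.read_state();p=imaging.get_image("wrist");save(p,"w8.png")
print(s["position"],s["joints"],s["grasp_force"])
t=imaging.get_image("top")
# lamp geometry: bright top of the lamp / dark window contours in top view
f=t["frame"];roi=f[190:275,145:220];g=cv2.cvtColor(np.ascontiguousarray(roi),cv2.COLOR_RGB2GRAY)
for name,m in(("win",g<110),("top",(g>125)&(roi[:,:,2].astype(int)>=roi[:,:,0].astype(int)+3))):
    n,l,st,c=cv2.connectedComponentsWithStats(m.astype(np.uint8))
    for i in np.argsort(-st[1:,4])[:2]+1:
        r=cv2.minAreaRect(np.argwhere(l==i)[:,::-1].astype(np.float32)+[145,190]) if 0 else cv2.minAreaRect((np.argwhere(l==i)[:,::-1]+[145,190]).astype(np.float32))
        b=np.array([at(t,x,38)[:2] for x in cv2.boxPoints(r)]);e=[b[1]-b[0],b[2]-b[1]];L=max(e,key=np.linalg.norm)
        print(name,st[i][4],np.round(r[0]),b.mean(0).round(1),[np.linalg.norm(x).round(1) for x in e],"yaw",np.arctan2(L[1],L[0]).round(3))
for q in("lamp_window","lamp"):print([(r["pixel"],at(t,r["pixel"],38)) for r in models.tip_of(t,q)[:1]])
```

```text
[ 491.7249477  -294.35452024  168.38152147] [-2.57042805e-01  3.28039163e-01 -1.80389496e-01 -4.38930690e-04
 -1.06241480e+00 -1.01194239e+00] 60.061326026916504
win 622 [181. 233.] [515.4 284.9] [np.float64(91.9), np.float64(37.6)] yaw -0.112
win 396 [183. 234.] [512.2 279.2] [np.float64(137.2), np.float64(96.3)] yaw -0.117
top 265 [193. 234.] [511.2 255.4] [np.float64(120.9), np.float64(24.4)] yaw -0.094
top 155 [179. 233.] [514.6 289.8] [np.float64(120.7), np.float64(39.8)] yaw -0.12
[([321.6, 287.7], array([382.6, -42.3,  38. ]))]
[([185.2, 233.2], array([513.5, 274.1,  38. ]))]
```

View pics/w8.png

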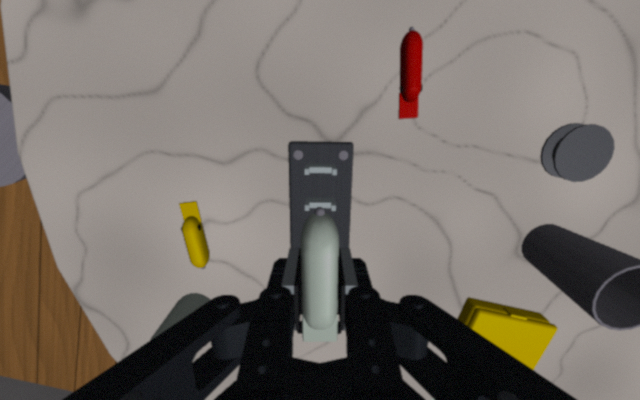

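The lure is held straight in the fingers, centred at about (320,270), and the clamp is empty. That was my last picture; the rest will be numeric. Crossing high now.

Call:
arm_command:
  rows:
    - {"grip": 0,"linear": [-8,22,0],"rot": [0,0,0]}
    - {"grip": 0,"linear": [-22,62,-5],"rot": [0,0,0.03]}
    - {"grip": 0,"linear": [-40,112,-10],"rot": [0,0,0.07]}
    - {"grip": 0,"linear": [-58,164,-10],"rot": [0,0,0.11]}
    - {"grip": 0,"linear": [-76,216,-10],"rot": [0,0,0.15]}
    - {"grip": 0,"linear": [-94,268,-10],"rot": [0,0,0.19]}
    - {"grip": 0,"linear": [-112,320,-10],"rot": [0,0,0.23]}
    - {"grip": 0,"linear": [-130,370,-10],"rot": [0,0,0.27]}
    - {"grip": 0,"linear": [-146,412,-10],"rot": [0,0,0.31]}
    - {"grip": 0,"linear": [-155,436,-10],"rot": [0,0,0.33]}

```text
clock: 14.52
position: [510.1, 169.9, 177.6]
ee_rot: [0.013, 1.0, -0.0, -0.001]
contact_force: [0.1, -0.6, 0.1]
gripper_width: 17.8
grasp_force: 60.1
```

Run:
```python
from h import *
s=arm.read_state();print(s["position"],s["ee_rot"],s["grasp_force"])
p=imaging.get_image("wrist")
print([(r["pixel"],r["score"],at(p,r["pixel"],38,s)) for r in models.tip_of(p,"lamp_window")[:2]])
print(goto(515,285,168,-.115+np.pi/2,s))
```

```text
[510.09173974 169.88696988 177.64770304] [ 1.34581312e-02  9.99909254e-01 -3.34149759e-04 -5.00773610e-04] 60.07313847541809
[([428.8, 186.7], 0.73, array([515.3, 285.2,  38. ]))]
(array([ -1.8, 115.2,   9.6]), array([-0.001, -0.001,  0.088]))
```

Run:
```python
from h import *
s=arm.read_state();p=imaging.get_image("wrist")
f=np.ascontiguousarray(p["frame"]);g=cv2.cvtColor(f,cv2.COLOR_RGB2GRAY)
seed=(429,187);print(f[187,429],g[140:240:8,429],g[187,380:480:8])
m=np.zeros((402,642),np.uint8);cv2.floodFill(g.copy(),m,seed,0,12,12,cv2.FLOODFILL_MASK_ONLY|cv2.FLOODFILL_FIXED_RANGE)
pts=np.argwhere(m[1:-1,1:-1])[:,::-1].astype(np.float32)
W=np.array([at(p,x,38,s)[:2] for x in pts],np.float32);r=cv2.minAreaRect(W);b=cv2.boxPoints(r);print(len(pts),r,b.round(1))
e=max(b[1]-b[0],b[2]-b[1],key=np.linalg.norm);print(np.arctan2(e[1],e[0]))
```

```text
[ 97 110 114] [134 105 104 104 106 104 106 105 104 102 103 147 146] [114  67 149 149 111 104 106 107  85 150 146 147 140]
2074 ((513.8012084960938, 286.4162292480469), (28.661216735839844, 82.1870346069336), 83.20613098144531) [[471.3 277. ]
 [552.9 267.3]
 [556.3 295.8]
 [474.7 305.5]]
-0.11857526
```

Call:
arm_command:
  rows:
    - {"grip": 0,"linear": [0,25,0],"rot": [0,0,0.02]}
    - {"grip": 0,"linear": [-1,55,0],"rot": [0,0,0.05]}
    - {"grip": 0,"linear": [-2,85,0],"rot": [0,0,0.088]}
    - {"grip": 0,"linear": [-2,105,0],"rot": [0,0,0.088]}
    - {"grip": 0,"linear": [-2,115,0],"rot": [0,0,0.088]}
    - {"grip": 0,"linear": [-2,115,0],"rot": [0,0,0.088]}

```text
clock: 15.42
position: [515.5, 282.5, 178.2]
ee_rot: [0.058, 0.998, -0.0, -0.0]
contact_force: [0.5, 0.6, -0.6]
gripper_width: 17.9
grasp_force: 60.1
```

Run:
```python
from h import *
s=arm.read_state();p=imaging.get_image("wrist")
zb=s["position"][2]+16.3
for q,z in(("lure_center",zb+13.5),("lure_belly",zb)):
    for r in models.tip_of(p,q)[:2]: print(q,np.round(r["pixel"]),r["score"],at(p,r["pixel"],z,s))
# body ends in the picture: bright greenish-white column along col 320
f=p["frame"].astype(int);m=((f[:,:,1]>f[:,:,2]+4)&(f.min(2)>110)).astype(np.uint8)
m[:,:290]=0;m[:,350:]=0;n,l,st,c=cv2.connectedComponentsWithStats(m);i=1+st[1:,4].argmax();print(st[i],c[i])
rs=[(y,round(np.flatnonzero(l[y]==i).mean(),1),(l[y]==i).sum()) for y in range(st[i][1],st[i][1]+st[i][3],10)];print(rs)
for px in((320,st[i][1]),(320,270),(320,st[i][1]+st[i][3])):print(px,at(p,px,zb+13.5,s),at(p,px,zb+24,s))
t=imaging.get_image("top")
for r in models.tip_of(t,"lure_center")[:4]:print("top",np.round(r["pixel"]),r["score"],at(t,r["pixel"],zb+13.5))
```

```text
lure_center [320. 273.] 0.94 [519.2 283.1 208. ]
lure_belly [320. 262.] 0.66 [519.9 282.8 194.5]
[ 294  223   56  138 3462] [321.28220682 288.78365107]
[(223, np.float64(324.7), np.int64(6)), (233, np.float64(323.0), np.int64(23)), (243, np.float64(327.0), np.int64(36)), (253, np.float64(322.5), np.int64(26)), (263, np.float64(322.0), np.int64(29)), (273, np.float64(322.5), np.int64(28)), (283, np.float64(322.0), np.int64(27)), (293, np.float64(323.0), np.int64(25)), (303, np.float64(322.5), np.int64(28)), (313, np.float64(322.8), np.int64(25)), (323, np.float64(320.9), np.int64(32)), (333, np.float64(318.2), np.int64(36)), (343, np.float64(311.1), np.int64(18)), (353, np.float64(302.4), np.int64(5))]
(320, np.int32(223)) [491.6 286.3 208. ] [487.5 286.7 218.5]
(320, 270) [517.4 283.3 208. ] [511.3 284.  218.5]
(320, np.int32(361)) [576.5 276.6 208. ] [565.8 277.8 218.5]
top [408. 296.] 0.75 [ 366.  -211.5  208. ]
top [474. 190.] 0.72 [ 573.7 -354.8  208. ]
top [161. 220.] 0.69 [524.2 276.7 208. ]
top [162. 224.] 0.48 [516.2 275.  208. ]
```

Call:
arm_command:
  rows:
    - {"grip": 0,"linear": [3,3,15],"rot": [0,0,0]}
    - {"grip": 0,"linear": [3,3,40],"rot": [0,0,0]}
    - {"grip": 0,"linear": [3,3,65],"rot": [0,0,0]}
    - {"grip": 0,"linear": [3,3,88],"rot": [0,0,0]}
    - {"grip": 0,"linear": [3,3,105],"rot": [0,0,0]}
    - {"grip": 0,"linear": [3,3,116],"rot": [0,0,0]}
    - {"grip": 0,"linear": [3,3,122],"rot": [0,0,0]}
    - {"grip": 0,"linear": [3,3,124],"rot": [0,0,0]}
    - {"grip": 0,"linear": [3,3,124],"rot": [0,0,0]}

```text
clock: 16.8
position: [513.2, 286.2, 54.8]
ee_rot: [0.058, 0.998, 0.0, 0.0]
contact_force: [-0.1, 0.3, 0.3]
gripper_width: 17.6
grasp_force: 60.1
```

Run:
```python
from h import *
s=arm.read_state();print(s["position"],s["contact_force"])
zb=s["position"][2]+16.3
t=imaging.get_image("top");q=imaging.get_image("scene");p=imaging.get_image("wrist")
for n,i in(("top",t),("scene",q),("wrist",p)):
    for k,z in(("lure_center",zb+13.5),("lever_bar",88),("lamp_window",38)):
        print(n,k,[(np.round(r["pixel"]),round(r["score"],2),at(i,r["pixel"],z,s)) for r in models.tip_of(i,k)[:4]])
```

```text
[513.24032254 286.21982158  54.78915982] [-0.0517188   0.32396265  0.34566749]
top lure_center [(array([476., 191.]), 0.84, array([ 591.4, -395.7,   84.6])), (array([406., 298.]), 0.54, array([ 358.3, -226.9,   84.6])), (array([174., 228.]), 0.47, array([521.5, 287.5,  84.6]))]
top lever_bar [(array([280., 118.]), 0.75, array([772.6,  45.5,  88. ]))]
top lamp_window [(array([181., 235.]), 0.6, array([510.4, 283.2,  38. ])), (array([310., 187.]), 0.44, array([616.7, -18.1,  38. ]))]
scene lure_center [(array([262., 146.]), 0.64, array([ 412.6, -227.2,   84.6])), (array([206., 214.]), 0.61, array([ 641.5, -390.3,   84.6])), (array([431., 160.]), 0.41, array([508.1, 296.8,  84.6])), (array([429., 164.]), 0.29, array([523.4, 287.8,  84.6]))]
scene lever_bar [(array([252., 200.]), 0.55, array([ 607.6, -259.2,   88. ]))]
scene lamp_window [(array([426., 169.]), 0.59, array([510. , 292.5,  38. ]))]
wrist lure_center [(array([318., 275.]), 0.7, array([517.8, 285.6,  84.6])), (array([  8., 354.]), 0.51, array([548.6, 104. ,  84.6]))]
wrist lever_bar []
wrist lamp_window []
```

Call:
arm_command:
  rows:
    - {"grip": 0,"linear": [1,-1,3],"rot": [0,0,0]}
    - {"grip": 0,"linear": [1,-1,6],"rot": [0,0,0]}
    - {"grip": 0,"linear": [1,-1,9],"rot": [0,0,0]}
    - {"grip": 0,"linear": [1,-1,11],"rot": [0,0,0]}
    - {"grip": 0,"linear": [1,-1,11],"rot": [0,0,0]}
    - {"grip": 0,"linear": [1,-1,11],"rot": [0,0,0]}
    - {"grip": 0,"linear": [1,-1,11],"rot": [0,0,0]}
    - {"grip": 0,"linear": [1,-1,11],"rot": [0,0,0]}

```text
clock: 18.4
position: [511.9, 285.2, 43.5]
ee_rot: [0.058, 0.998, 0.0, 0.0]
contact_force: [0.5, 1.3, -0.7]
gripper_width: 17.9
grasp_force: 60.1
```

Run:
```python
from h import *
s=arm.read_state();print(s["position"],s["contact_force"],np.abs(s["joint_vel"]).max(),s["grasp_force"])
if np.linalg.norm(s["contact_force"])<3: print(job.job_done())
```

```text
[511.94761841 285.20587941  43.520531  ] [ 0.51641293  1.28951641 -0.74315381] 0.0021467355199778345 60.06510257720947
the job is handed in; nothing more can be done
None
```

The job is handed in, with no pass/fail result returned: the lever reads fully over, and the lure is held still and centred along the lamp window, its belly an estimated 22 mm above the glass (not 15, for finger clearance), with no sign of lamp contact; I viewed 11 pictures, one over the limit of 10.

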